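Lock the socket rail onto its keyhole screws

TASK

Mount the red socket rail on the blue dock: set its two keyholes down over the two square brass screw heads, then slide it along under the heads until it is fully home and the orange spring catch pops up behind it, and let go. The screw strip may be clamped anywhere along its adjustment, so find the screws by feel and work gently: never press or push hard on the dock. Leave the other things on the bench where they are.

Things in the scene. Friction and masses are not known exactly. Their poses are not given: they have to be found in the camera images.
- rail_grip (a point): Centre of the black grip block on the loose red socket rail (about 0.4 kg), 32 mm above the rail's underside. Grip: 30 long (x) by 22 wide (y), 5 to 50 mm above the underside; grasp across y. x points along the rail to its front end (first when sliding home), z up. Plate 56 wide, 5 thick, reaching 114 mm forward and 100 mm back of here. Two sockets (20 dia, tops at 35 mm) at x +30, -29.
- keyhole_front (a point): Centre of the front keyhole's square opening (24 x 24 mm), on the rail's centre line at the underside, 78 mm ahead of the grip. From it a slot 12 mm wide leads rearward (-x of the rail); a screw shank meets the slot's end 22 mm behind the opening's centre. Axes as the rail's.
- keyhole_rear (a point): The same for the rear keyhole: opening centred 52 mm behind the grip on the centre line, 130 mm behind the front one; its 12 mm slot also leads rearward by 22 mm. Axes as the rail's.
- dock: Blue dock fixed to the bench, 80 mm wide, 12 high, x -140 to +156 mm, with a steel strip (44 wide, 2 thick) on top, on which the rail lies (14 mm above the bench). Origin on the bench, on the centre line, x = direction to slide the rail home, z up. With the strip S mm forward (see screw_front): grip at x = S-22 puts the openings over the heads, x = S is home.
- screw_front (a point): Mark on the dock's centre line (x +56, strip level), NOT the screw itself: the strip with screws and catch is clamped S = 3 to 29 mm forward of its marks along dock x (0 across); S is not reported, differs each time, and is firm under load. Square brass heads 20 x 20, 4.5 thick, tops 13.5 mm above the strip, 9 mm free below; shanks 8 dia. A rail on top of the heads is 13.5 mm too high.
- screw_rear (a point): The same mark for the rear screw, dock x = -74 mm; that screw is of the same size and stands the same S forward of its mark, 130 mm behind the front one. The openings pass the heads with about 2 mm to spare each way.
- catch (a joint): Travel (m) of the orange spring catch at the strip's rear, a tab 13 (x) by 22 mm. 0 = up, top 9 mm above the strip; 0.009 = pressed flush by the rail. Spring 0.6 N (up) to 1.2 N (flush). It springs up behind the rail's rear edge in the last 2 mm before the shanks meet the slot ends, and then blocks the way back.
- jar: Bystander: glass jar with black lid, 64 mm diameter, 85 mm high; origin at the centre of its underside.
- wrench: Bystander: steel wrench lying flat, 180 mm long; origin near its middle, on its underside.
- driver: Bystander: screwdriver with yellow handle lying flat, 200 mm long; origin near its middle, on its underside.
- tub: Bystander: open white tub 110 x 90 mm, 60 mm high; origin at the centre of its underside.
Not all that is in view belongs to the job. Of the things like the part that bears rail_grip, leave any that is purple or turquoise; of the rest the larger one is meant.

How it is judged:
By the outcome, as a careful person would: the job done as asked, in the order asked, and still so for the second after the job is handed in, with the robot touching nothing.
It also fails if it takes over 61 s, if anything falls off the work surface, if the arm or the gripper's body presses on something with over 40 N, if the wrist force passes 120 N, or if a joint passes its speed limit or range.

ROBOT

A 7-joint arm with a two-finger parallel gripper is mounted at the origin on the work surface. World frame = base frame: x ahead of the robot, y to its left, z up, the work surface at z = 0. Lengths are in m, angles in rad, forces in N, time in s.
With the tool pointing down it reaches from about 0.425 to 0.95 m from the base axis. Payload 16.7 kg.
Tool frame: the origin (TCP) lies midway between the tips of the shut fingers; the grasp point (between the pads) lies 19 mm behind it (bot.pinch_z is the z of the grasp point in the tool frame, in m); z points along the fingers, y is the line along which they close (so a half turn about z gives the same grasp; the last joint's range is limited). The gripper opens to 94 mm and grips with 3 to 60 N. Pads are 16 mm wide; open, the fingers measure 119 mm over their backs; the gripper's body (75 mm by 177 mm) begins 78 mm behind the grasp point.
Start: joints at [1.081, 0.426, 0.074, 1.606, -0.034, 1.111, -0.067], TCP at [0.225, -0.636, 0.205] pointing down, gripper open.
Joint ranges: [-2.85, 2.85], [-0.5, 2.14], [-1.23, 1.37], [0.21, 2.46], [-1.02, 4.16], [0.16, 2.05], [-2.73, 2.73]. Speed limits (rad/s): [1.89, 1.89, 2.39, 2.39, 3.01, 3.01, 3.01].

INTERFACE

Orientations are given as a unit quaternion [x, y, z, w].
In Python, from station import bot, cams, order gives the robot as it stands.
- The arm moves only by the shell command python3 -m crank 'ROWS' [FORCE]. ROWS is JSON, a list of rows, each an object with "translation": the shift along the tool's x, y, z each as a share of 75 mm, from -1 to 1, a list of three; "rot": the turn, a rotation vector about the tool's x, y, z each as a share of pi rad, from -1 to 1, a list of three; "grip": the closure, from 0 (fully open) to 1 (shut). A call has 1 to 20 rows; each row shifts and turns the commanded pose from where the row before left it, along the tool's axes as they then stand; what a row does not reach is not made up. A row lasts 1/12 s, in which the tool goes at most 41.7 mm and 7.16 degrees, less where a joint would pass 70% of its speed; a pose out of reach is approached as far as the arm can. A call with a number of a shift or a turn outside -1 to 1 is refused whole. A call with a gripper value outside its range is refused whole. The fingers move at their own pace and stop on an object; FORCE is the grip in N (left out, the last holds). Time passes only in rows, so rows that do not move let the fingers close. It gives the time, the measured TCP pose, the force, the opening and the grip force at its end, in the units of the state.
- bot.state(): the state, without advancing time (a new reading comes with each control period).
- cams.grab_frame(name): name is "scene" or "top"; returns a dict with "pixels" (420x560x3 uint8, blue, green, red), "fx", "fy", "cx", "cy" (pixels), "T" (4x4, takes a point from camera to world coordinates). Camera axes: x right, y up, looking along -z (the intrinsics and any distortion apply to the point x, -y, -z); pixel columns grow to the right and rows downward; lengths in m; the calibration is good to about 2 mm. A picture is of the moment at which its call begins. There is no depth.
- order.job_done(): hands the job in; it is judged then, once.
Trained networks look in a picture, given as the dict that the camera call returned (one of the last four; its "shot" number tells which), for a name from the list of things; names that differ only in an ending like _2 or _b are one class to them, and where a whole thing is asked for, a point or a joint stands for the part that bears it (a point fixed in the world has none). Each returns a list of dicts, best first, with "conf" (0 to 1); they miss things now and then, are a little off and sometimes report something else, mostly with a low value. They report only what shows in the picture. A call takes as long as a camera call. They do not tell look-alikes from the thing itself.
- cams.spot_in(picture, query): "xy" ([column, row] in pixels, amid what is visible of it).
- cams.silhouettes(picture, query): "region" (420x560 bool, what is visible of it) and "xy" ([column, row] in pixels, amid what is visible of it).
- cams.place_of(picture, query): "xy" ([column, row] in pixels: a listed point, or the origin of a listed thing).
The state is a dict: "t": time; "joint_positions": joint angles; "qvel": joint speeds; "joint_efforts": joint torques, N m; "position": TCP position; "ee_rot": TCP orientation; "wrist_force": force on the tool from outside, world axes, zero at the start; "wrist_torque": the same for the moment, N m; "gripper_width": opening from 0.0 (shut) to 1.0 (fully open); "grasp_force": force on a finger pad.
Only numpy, scipy, OpenCV 4.12 (cv2) and the standard library are available. Lean on these libraries where they do the work, as an engineer would, in place of code of your own. Each camera call takes 0.05 s, during which the arm holds its last target. There are 200 camera calls.

## Working session

There is one attempt and no reset: what is moved stays moved. The work goes in short steps, Python scripts to look and compute and a shell command to move; the robot and the scene stay as the last step left them, time stands still between calls to the robot, and variables do not carry over. Pictures are saved under pics/ and viewed, at most 10 in all, crops included, and the job is handed in when it is done.

```bash
mkdir -p pics; ls
cat > h.py <<'E'
import numpy as np, cv2
from station import bot, cams, order
def ray(p,xy):
    T=np.array(p["T"]); d=np.array([(xy[0]-p["cx"])/p["fx"],-(xy[1]-p["cy"])/p["fy"],-1.])
    return T[:3,3],T[:3,:3]@d
def at(p,xy,z):
    o,d=ray(p,xy); return o+d*(z-o[2])/d[2]
def px(p,P):
    T=np.array(p["T"]); c=T[:3,:3].T@(np.array(P)-T[:3,3]); return [p["cx"]+p["fx"]*c[0]/-c[2],p["cy"]-p["fy"]*c[1]/-c[2]]
E
python3 - <<'E'
from h import *
print(bot.state())
for n in ["scene","top"]:
    p=cams.grab_frame(n); cv2.imwrite(f"pics/{n}0.png",p["pixels"]); print(n,[k for k in p],p["fx"],np.array(p["T"]).round(3).tolist())
    for q,z in [("rail_grip",.032),("keyhole_front",0),("keyhole_rear",0),("dock",0),("screw_front",.014),("screw_rear",.014),("catch",.014)]:
        for r in cams.place_of(p,q)[:4]: print(q,np.round(r["xy"],1),round(r["conf"],2),at(p,r["xy"],z).round(3))
E
```

```text
pics
{'t': 0.0, 'joint_positions': array([ 1.08150123,  0.42670271,  0.0738538 ,  1.60659041, -0.03416808,
        1.11082122, -0.06710435]), 'qvel': array([-1.59456643e-04,  4.24790901e-04,  7.88768971e-04,  6.24504474e-05,
       -2.05453096e-03, -9.39144782e-04, -9.64424762e-04]), 'joint_efforts': array([ 1.03309390e-03, -9.35821509e+01,  3.66732560e+00, -4.54183924e+01,
       -4.86480491e-02,  2.02611502e-02,  1.75683354e-04]), 'position': array([ 0.22481757, -0.63599576,  0.20480256]), 'ee_rot': array([ 9.85607682e-01,  1.69047624e-01, -1.22169959e-04, -6.19767461e-04]), 'wrist_force': array([-0.06907734, -0.2794178 ,  0.07473591]), 'wrist_torque': array([ 0.01107993, -0.01294059,  0.01593983]), 'grasp_force': 0.0, 'gripper_width': 1.00000448866133}
scene ['pixels', 'fx', 'fy', 'cx', 'cy', 'T', 'shot'] 483.60855941993816 [[-0.356, -0.809, 0.468, 1.247], [0.934, -0.312, 0.173, 0.24], [0.006, 0.499, 0.867, 1.349], [0.0, 0.0, 0.0, 1.0]]
rail_grip [171.4 237.8] 0.84 [ 0.749 -0.304  0.032]
rail_grip [303.4 178.2] 0.73 [ 0.401 -0.003  0.032]
rail_grip [241.2 193.2] 0.69 [ 0.527 -0.17   0.032]
rail_grip [290.4 219.1] 0.6 [0.559 0.01  0.032]
keyhole_front [177.4 265.3] 0.94 [ 0.813 -0.258  0.   ]
keyhole_front [237.1 219.2] 0.78 [ 0.603 -0.153  0.   ]
keyhole_front [271.3 215.1] 0.65 [ 0.55  -0.057  0.   ]
keyhole_rear [250.8 185.7] 0.8 [ 0.471 -0.162  0.   ]
keyhole_rear [357.5 200.6] 0.69 [0.399 0.185 0.   ]
keyhole_rear [257.7 150.3] 0.68 [ 0.328 -0.196  0.   ]
keyhole_rear [298.7 230.2] 0.64 [0.57  0.043 0.   ]
dock [350.6 223.6] 0.9 [0.489 0.188 0.   ]
screw_front [349.2 237. ] 0.78 [0.543 0.199 0.014]
screw_rear [357.3 200.6] 0.67 [0.408 0.185 0.014]Traceback (most recent call last):
  File "<stdin>", line 6, in <module>
ValueError: it knows: dock, driver, jar, keyhole_front, keyhole_rear, rail_grip, screw_front, screw_rear, tub, wrench
```

Run:
```python
from h import *
for n in ["scene","top"]:
    p=cams.grab_frame(n); cv2.imwrite(f"pics/{n}0.png",p["pixels"])
    if n=="scene": continue
    print(p["fx"],np.array(p["T"]).round(3).tolist())
    for q,z in [("rail_grip",.032),("keyhole_front",0),("keyhole_rear",0),("dock",0),("screw_front",.014),("screw_rear",.014)]:
        for r in cams.place_of(p,q)[:4]: print(q,np.round(r["xy"],1),round(r["conf"],2),at(p,r["xy"],z).round(3))
```

```text
545.5503013211197 [[-0.023, 0.994, -0.109, 0.38], [-1.0, -0.024, -0.002, -0.02], [-0.004, 0.109, 0.994, 1.508], [0.0, 0.0, 0.0, 1.0]]
rail_grip [272.9 206.8] 0.98 [ 0.562 -0.004  0.032]
rail_grip [360.9 300.9] 0.98 [ 0.303 -0.233  0.032]
rail_grip [331.6 218.7] 0.68 [ 0.525 -0.163  0.032]
keyhole_front [363.7 116.8] 0.69 [ 0.816 -0.267  0.   ]
keyhole_front [329.5 188.9] 0.68 [ 0.612 -0.163  0.   ]
keyhole_front [377.9 301.8] 0.67 [ 0.298 -0.284  0.   ]
keyhole_front [293.7 210.7] 0.61 [ 0.553 -0.061  0.   ]
keyhole_rear [252.6 205.6] 0.83 [0.57  0.053 0.   ]
keyhole_rear [343.9 287.9] 0.8 [ 0.337 -0.193  0.   ]
keyhole_rear [336.  237.1] 0.68 [ 0.477 -0.176  0.   ]
keyhole_rear [389.3 143.3] 0.59 [ 0.738 -0.335  0.   ]
dock [198.9 234.5] 0.6 [0.493 0.203 0.   ]
screw_front [203.2 218.1] 0.76 [0.537 0.189 0.014]
screw_front [199.2 231.9] 0.26 [0.499 0.2   0.014]
screw_rear [204.4 263.3] 0.7 [0.413 0.187 0.014]
```

View pics/scene0.png

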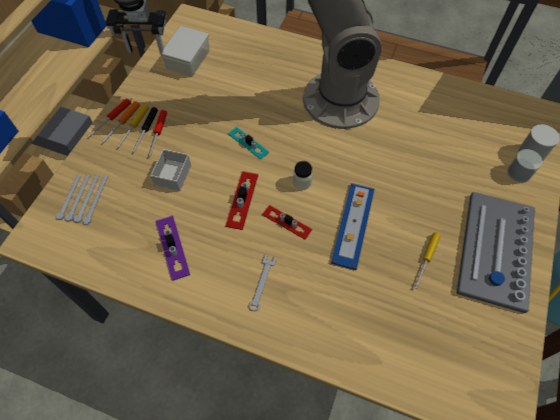

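View pics/top0.png

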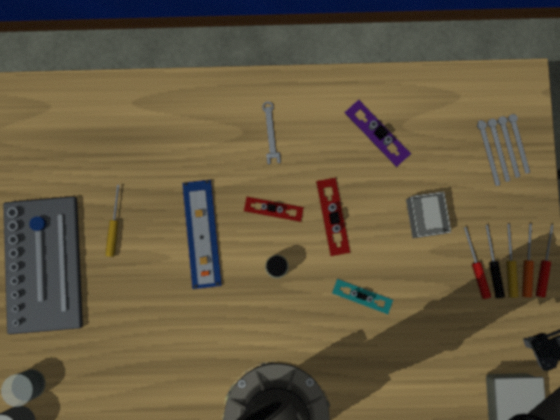

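Run:
```python
from h import *
p=cams.grab_frame("top"); s=cams.grab_frame("scene")
a=cv2.resize(p["pixels"][170:295,180:355],None,fx=4,fy=4,interpolation=cv2.INTER_CUBIC)
cv2.imwrite("pics/c1.png",a)
b=cv2.resize(s["pixels"][165:275,220:385],None,fx=4,fy=4,interpolation=cv2.INTER_CUBIC)
cv2.imwrite("pics/c2.png",b)
```

```text
(no output)
```

View pics/c1.png

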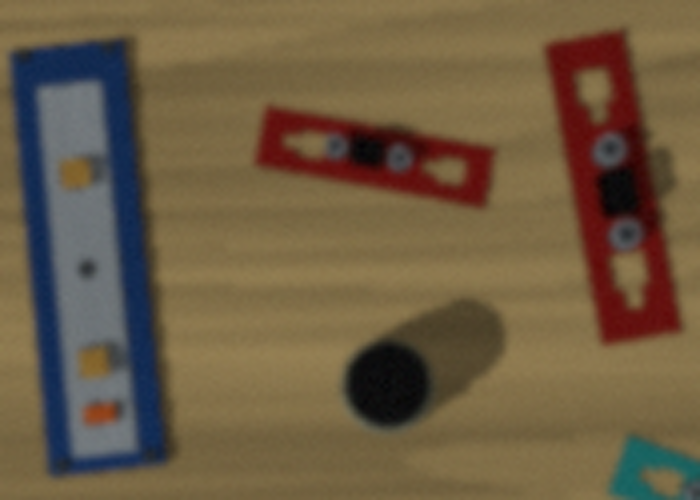

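View pics/c2.png

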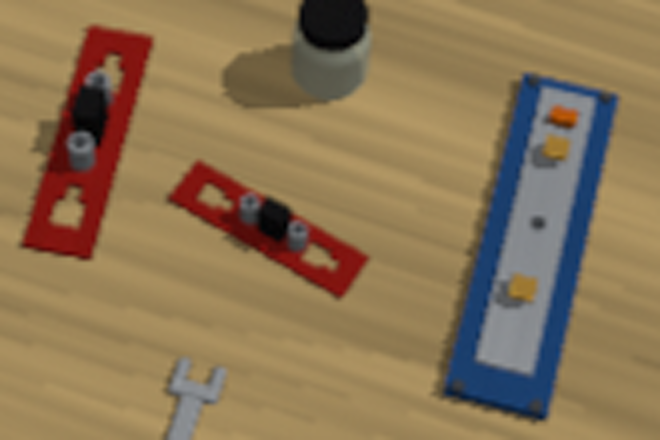

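```bash
cat > m.py <<'E'
from h import *
def comps(p,lo,hi,box,S=4):
    x0,y0,x1,y1=box
    im=cv2.resize(p["pixels"][y0:y1,x0:x1],None,fx=S,fy=S,interpolation=cv2.INTER_CUBIC)
    m=cv2.inRange(cv2.cvtColor(im,cv2.COLOR_BGR2HSV),lo,hi)
    n,l,st,c=cv2.connectedComponentsWithStats(m)
    out=[]
    for i in range(1,n):
        if st[i,4]>60*S*S/16:
            yy,xx=np.where(l==i); out.append(np.c_[(xx+.5)/S-.5+x0,(yy+.5)/S-.5+y0])
    return sorted(out,key=lambda a:-len(a))
def world(p,pts,z): return np.array([at(p,q,z)[:2] for q in pts])
def rect(w):
    r=cv2.minAreaRect((w*1000).astype(np.float32)); b=cv2.boxPoints(r)
    e=[b[1]-b[0],b[2]-b[1]]; e=max(e,key=np.linalg.norm); e=e*np.sign(e[0])
    return np.round(r[0],1),np.round(sorted(r[1]),1),round(float(np.degrees(np.arctan2(e[1],e[0]))),2)
E
python3 - <<'E'
from m import *
for n,bd,br in [("top",(175,170,228,300),(310,170,358,265)),("scene",(325,175,385,275),(220,165,264,235))]:
    p=cams.grab_frame(n)
    print(n,"dock",rect(world(p,comps(p,(100,120,40),(125,255,255),bd)[0],.012)))
    for a in comps(p,(5,110,90),(28,255,255),bd):
        print(" head/catch",len(a),(world(p,[a.mean(0)],.0275)*1000).round(1), "hue",)
    for lo in [(0,130,60)]:
        a=comps(p,lo,(6,255,255),br)[0]; print("rail",rect(world(p,a,.005)))
    for a in comps(p,(0,0,0),(180,255,35),br)[:2]: print(" black",len(a),(world(p,[a.mean(0)],.05)*1000).round(1),rect(world(p,a,.05)))
E
```

```text
top dock (array([495.4, 194.2]), array([ 76.9, 290.4]), 5.12)
 head/catch 50154 [[489.5 194.6]] hue
 head/catch 652 [[421.4 187.9]] hue
 head/catch 644 [[550.6 199.5]] hue
 head/catch 545 [[386.9 184.2]] hue
rail (array([ 535.2, -168.7]), array([ 54. , 210.7]), 8.88)
 black 1487 [[ 526.6 -168.6]] (array([ 526.8, -168.5]), array([24.3, 30.5]), 7.49)
scene dock (array([494.5, 196.6]), array([ 77.8, 296.7]), 5.19)
 head/catch 57516 [[496.9 203.8]] hue
 head/catch 545 [[548.  201.5]] hue
 head/catch 477 [[418.6 189.9]] hue
 head/catch 431 [[387.6 187.2]] hue
rail (array([ 532.1, -167. ]), array([ 55.7, 214.7]), 8.96)
 black 1305 [[ 533.7 -162.2]] (array([ 537.1, -161.7]), array([25.3, 52.5]), 23.07)
```

Large red rail at top (334,217) / scene (242,195) is the target. It is not the small red one (top 273,209), the purple one (380,131) or the turquoise one (362,296). The crop shows its front end up (world +x). The dock is at yaw 5.15° and its head positions give S≈6.6 mm.

```bash
python3 -m crank '[{"translation":[0,0,0],"rot":[0,0,0.03],"grip":0},{"translation":[0,0,0],"rot":[0,0,0.0287],"grip":0},{"translation":[0.353,-0.395,0.081],"rot":[0,0,0],"grip":0},{"translation":[0.353,-0.395,0.081],"rot":[0,0,0],"grip":0},{"translation":[0.353,-0.395,0.081],"rot":[0,0,0],"grip":0},{"translation":[0.353,-0.395,0.081],"rot":[0,0,0],"grip":0},{"translation":[0.353,-0.395,0.081],"rot":[0,0,0],"grip":0},{"translation":[0.353,-0.395,0.081],"rot":[0,0,0],"grip":0},{"translation":[0.353,-0.395,0.081],"rot":[0,0,0],"grip":0},{"translation":[0.353,-0.395,0.081],"rot":[0,0,0],"grip":0},{"translation":[0.353,-0.395,0.081],"rot":[0,0,0],"grip":0},{"translation":[0.353,-0.395,0.081],"rot":[0,0,0],"grip":0},{"translation":[0.353,-0.395,0.081],"rot":[0,0,0],"grip":0},{"translation":[0.353,-0.395,0.081],"rot":[0,0,0],"grip":0},{"translation":[0.353,-0.395,0.081],"rot":[0,0,0],"grip":0},{"translation":[0.353,-0.395,0.081],"rot":[0,0,0],"grip":0},{"translation":[0,0,0],"rot":[0,0,0],"grip":0},{"translation":[0,0,0],"rot":[0,0,0],"grip":0}]'
cat > go.py <<'E'
from h import *
import sys
from scipy.spatial.transform import Rotation as R
def go(x,y,z,yaw):
    s=bot.state(); r=R.from_quat(s["ee_rot"]); M=r.as_matrix()
    want=R.from_euler('z',yaw,degrees=True)*R.from_rotvec([np.pi,0,0])
    print("pos",(s["position"]*1000).round(1),"yaw",round(float(np.degrees(np.arctan2(M[1,0],M[0,0]))),2),"F",s["wrist_force"].round(1),"T",s["wrist_torque"].round(2),"grip",round(float(s["gripper_width"]*94),1),round(float(s["grasp_force"]),1),"t",round(float(s["t"]),2))
    print("shift after turn (share)",(want.as_matrix().T@(np.array([x,y,z])-s["position"])/.075).round(3),"rot(share)",((r.inv()*want).as_rotvec()/np.pi).round(4))
if __name__=="__main__": go(*map(float,sys.argv[1:]))
E
python3 go.py 0.5267 -0.1689 0.013 8.9
```

```text
t: 2.45
position: [0.5279, -0.1668, 0.1201]
ee_rot: [0.997, 0.08, -0.0, -0.0]
wrist_force: [0.1, -0.5, -0.5]
gripper_width: 0.997
grasp_force: 0.0
pos [ 527.9 -166.8  120.1] yaw 9.14 F [ 0.1 -0.5 -0.5] T [-0.03 -0.01 -0.01] grip 93.8 0.0 t 2.45
shift after turn (share) [-0.02   0.025  1.428] rot(share) [-0.0003  0.      0.0014]
```

```bash
python3 -m crank '[{"translation":[-0.02,0.025,0.4],"rot":[0,0,0.0014],"grip":0},{"translation":[0,0,0.4],"rot":[0,0,0],"grip":0},{"translation":[0,0,0.4],"rot":[0,0,0],"grip":0},{"translation":[0,0,0.228],"rot":[0,0,0],"grip":0},{"translation":[0,0,0],"rot":[0,0,0],"grip":0},{"translation":[0,0,0],"rot":[0,0,0],"grip":1},{"translation":[0,0,0],"rot":[0,0,0],"grip":1},{"translation":[0,0,0],"rot":[0,0,0],"grip":1},{"translation":[0,0,0],"rot":[0,0,0],"grip":1},{"translation":[0,0,0],"rot":[0,0,0],"grip":1},{"translation":[0,0,0],"rot":[0,0,0],"grip":1},{"translation":[0,0,0],"rot":[0,0,0],"grip":1},{"translation":[0,0,0],"rot":[0,0,0],"grip":1}]' 35
python3 go.py 0.5267 -0.1689 0.135 8.9
```

```text
t: 3.53
position: [0.5259, -0.1714, 0.0135]
ee_rot: [0.997, 0.075, 0.0, 0.0]
wrist_force: [-0.1, 0.3, -0.6]
gripper_width: 0.467
grasp_force: 0.0
pos [ 525.9 -171.4   13.5] yaw 8.65 F [-0.1  0.3 -0.6] T [0.08 0.01 0.06] grip 43.9 0.0 t 3.53
shift after turn (share) [ 0.016 -0.031 -1.62 ] rot(share) [ 0.     -0.0001 -0.0014]
```

```bash
python3 -m crank '[{"translation":[0,0,0],"rot":[0,0,0],"grip":1},{"translation":[0,0,0],"rot":[0,0,0],"grip":1},{"translation":[0,0,0],"rot":[0,0,0],"grip":1},{"translation":[0,0,0],"rot":[0,0,0],"grip":1},{"translation":[0,0,0],"rot":[0,0,0],"grip":1},{"translation":[0,0,0],"rot":[0,0,0],"grip":1}]'
python3 go.py 0.5267 -0.1689 0.135 8.9
```

```text
t: 4.03
position: [0.5257, -0.1711, 0.0133]
ee_rot: [0.997, 0.075, -0.0, -0.0]
wrist_force: [-1.0, 2.0, 0.8]
gripper_width: 0.237
grasp_force: 35.0
pos [ 525.7 -171.1   13.3] yaw 8.66 F [-1.   2.   0.8] T [0.42 0.06 0.13] grip 22.3 35.0 t 4.03
shift after turn (share) [ 0.017 -0.028 -1.623] rot(share) [-0.0001  0.     -0.0013]
```

```bash
python3 -m crank '[{"translation":[0,0,-0.2],"rot":[0,0,0],"grip":1},{"translation":[0,0,-0.35],"rot":[0,0,0],"grip":1},{"translation":[0,0,-0.35],"rot":[0,0,0],"grip":1},{"translation":[0,0,-0.35],"rot":[0,0,0],"grip":1},{"translation":[0,0,-0.35],"rot":[0,0,0.0195],"grip":1},{"translation":[-0.02,-0.2,0],"rot":[0,0,0],"grip":1},{"translation":[-0.02,-0.36,0],"rot":[0,0,0],"grip":1},{"translation":[-0.02,-0.36,0],"rot":[0,0,0],"grip":1},{"translation":[-0.02,-0.36,0],"rot":[0,0,0],"grip":1},{"translation":[-0.02,-0.36,0],"rot":[0,0,0],"grip":1},{"translation":[-0.02,-0.36,0],"rot":[0,0,0],"grip":1},{"translation":[-0.02,-0.36,0],"rot":[0,0,0],"grip":1},{"translation":[-0.02,-0.36,0],"rot":[0,0,0],"grip":1},{"translation":[-0.02,-0.36,0],"rot":[0,0,0],"grip":1},{"translation":[-0.02,-0.36,0],"rot":[0,0,0],"grip":1},{"translation":[-0.02,-0.36,0],"rot":[0,0,0],"grip":1},{"translation":[-0.02,-0.36,0],"rot":[0,0,0],"grip":1},{"translation":[-0.02,-0.36,0],"rot":[0,0,0],"grip":1},{"translation":[-0.02,-0.36,0],"rot":[0,0,0],"grip":1},{"translation":[0,-0.05,0],"rot":[0,0,0],"grip":1}]' 45
python3 -m crank '[{"translation":[0,0,0],"rot":[0,0,0],"grip":1},{"translation":[0,0,0],"rot":[0,0,0],"grip":1},{"translation":[0,0,0],"rot":[0,0,0],"grip":1}]'
python3 go.py 0.4717 0.1933 0.027 5.15
python3 - <<'E'
from m import *
s=bot.state(); z=s["position"][2]-.013
print("underside z",z)
for n in ["top","scene"]:
    p=cams.grab_frame(n); c=px(p,[s["position"][0],s["position"][1],z]); c=np.int32(c)
    box=(max(0,c[0]-75),max(0,c[1]-75),c[0]+75,c[1]+75)
    a=comps(p,(0,130,50),(6,255,255),box); w=np.vstack([world(p,q,z+.005) for q in a if len(q)>500]); print(n,[len(q) for q in a],rect(w))
    o=p["pixels"][box[1]:box[3],box[0]:box[2]]; cv2.imwrite(f"pics/l_{n}.png",cv2.resize(o,None,fx=3,fy=3,interpolation=cv2.INTER_CUBIC))
a,b=[cv2.imread(f"pics/l_{n}.png") for n in("top","scene")]
a,b=[cv2.resize(i,(400,400)) for i in(a,b)]; cv2.imwrite("pics/l.png",np.hstack([a,b]))
E
```

```text
t: 5.7
position: [0.4705, 0.1996, 0.1333]
ee_rot: [0.999, 0.047, -0.0, -0.001]
wrist_force: [0.0, -0.0, -4.7]
gripper_width: 0.23
grasp_force: 45.0
t: 5.95
position: [0.4718, 0.1937, 0.1331]
ee_rot: [0.999, 0.044, -0.0, 0.0]
wrist_force: [-0.3, -0.2, -5.0]
gripper_width: 0.238
grasp_force: 45.0
pos [471.8 193.7 133.1] yaw 5.06 F [-0.3 -0.2 -5. ] T [-0.03 -0.01  0.01] grip 22.4 45.0 t 5.95
shift after turn (share) [-0.002  0.005  1.415] rot(share) [ 0.0002  0.0002 -0.0005]
underside z 0.12009819104880447
top [3596, 3542] (array([550.8, 117.4]), array([ 68.8, 226.7]), 88.62)
scene [7008, 3128, 164, 69] (array([575.4, 146.2]), array([126.5, 271. ]), -45.28)
```

View pics/l.png

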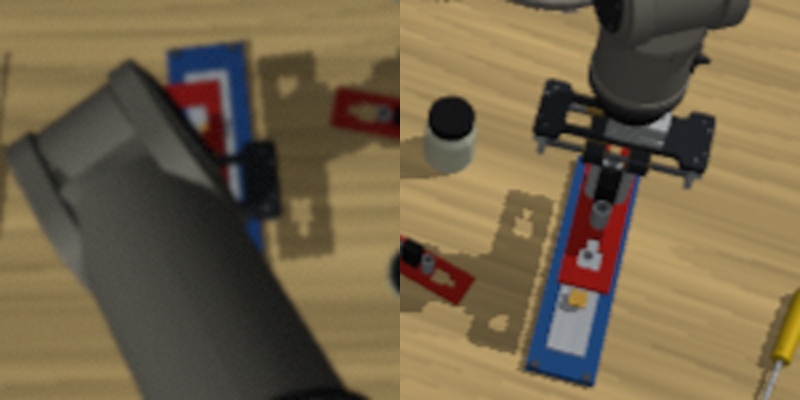

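```bash
cat > rail.py <<'E'
from m import *
s=bot.state(); z=s["position"][2]-.013; q=s["ee_rot"]; th=2*np.arctan2(q[1],q[0])
p=cams.grab_frame("scene"); c=np.int32(px(p,[*(s["position"][:2]+.07*np.array([np.cos(th),np.sin(th)])),z]))
a=comps(p,(0,130,50),(6,255,255),(c[0]-45,c[1]-45,c[0]+45,c[1]+45))[0]
w=(world(p,a,z+.005)-s["position"][:2])@np.array([[np.cos(th),-np.sin(th)],[np.sin(th),np.cos(th)]])*1000
f=w[:,0].max(); print("TCP-relative front edge",round(f,1),"(114)")
for lo in range(40,110,15):
    v=w[(w[:,0]>lo)&(w[:,0]<lo+8)]
    if len(v): print(lo+4,v[:,1].min().round(1),v[:,1].max().round(1))
E
python3 rail.py
```

```text
TCP-relative front edge 114.2 (114)
44 -23.3 27.0
59 -23.0 27.8
74 -23.4 27.6
89 -23.5 27.8
104 -23.7 27.5
```

```bash
python3 -m crank '[{"translation":[0,0.0,0.3],"rot":[0,0,0],"grip":1},{"translation":[0,0,0.3],"rot":[0,0,0],"grip":1},{"translation":[0,0,0.3],"rot":[0,0,0],"grip":1},{"translation":[0,0,0.2],"rot":[0,0,0],"grip":1},{"translation":[0,0,0.04],"rot":[0,0,0],"grip":1},{"translation":[0,0,0],"rot":[0,0,0],"grip":1},{"translation":[0,0,0],"rot":[0,0,0],"grip":1},{"translation":[0,0,0],"rot":[0,0,0],"grip":1}]'
python3 go.py 0.4717 0.1935 0.027 5.15; python3 rail.py
```

```text
t: 6.77
position: [0.4725, 0.1952, 0.049]
ee_rot: [0.999, 0.045, 0.001, -0.0]
wrist_force: [0.6, 0.6, -4.1]
gripper_width: 0.23
grasp_force: 45.0
pos [472.5 195.2  49. ] yaw 5.12 F [ 0.6  0.6 -4.1] T [ 0.01  0.02 -0.05] grip 21.6 45.0 t 6.77
shift after turn (share) [-0.013  0.022  0.293] rot(share) [-0.0002 -0.0005 -0.0002]
TCP-relative front edge 114.3 (114)
44 -23.2 27.5
59 -23.1 27.5
74 -23.6 27.7
89 -23.7 27.8
104 -23.4 27.8
```

```bash
python3 -m crank '[{"translation":[-0.008,0.016,0.04],"rot":[0,0,0],"grip":1},{"translation":[0,0,0.04],"rot":[0,0,0],"grip":1},{"translation":[0,0,0.02],"rot":[0,0,0],"grip":1},{"translation":[0,0,0.013],"rot":[0,0,0],"grip":1},{"translation":[0,0,0],"rot":[0,0,0],"grip":1}]'
python3 -m crank '[{"translation":[0,0,0.013],"rot":[0,0,0],"grip":1},{"translation":[0,0,0.013],"rot":[0,0,0],"grip":1},{"translation":[0,0,0],"rot":[0,0,0],"grip":1}]'
python3 go.py 0.4717 0.1935 0.027 5.15
```

```text
t: 7.23
position: [0.4711, 0.1937, 0.0392]
ee_rot: [0.999, 0.045, -0.0, 0.0]
wrist_force: [0.7, 0.6, -4.4]
gripper_width: 0.228
grasp_force: 45.0
t: 7.48
position: [0.4712, 0.1938, 0.0373]
ee_rot: [0.999, 0.045, -0.0, -0.0]
wrist_force: [-0.5, 0.1, -5.3]
gripper_width: 0.227
grasp_force: 45.0
pos [471.2 193.8  37.3] yaw 5.14 F [-0.5  0.1 -5.3] T [ 0.05 -0.01  0.01] grip 21.4 45.0 t 7.48
shift after turn (share) [0.006 0.005 0.137] rot(share) [-0.      0.     -0.0001]
```

```bash
python3 -m crank '[{"translation":[0,0,0.02],"rot":[0,0,0],"grip":1},{"translation":[0,0,0.02],"rot":[0,0,0],"grip":1},{"translation":[0,0,0],"rot":[0,0,0],"grip":1}]'
python3 -m crank '[{"translation":[0,0,0.02],"rot":[0,0,0],"grip":1},{"translation":[0,0,0.02],"rot":[0,0,0],"grip":1},{"translation":[0,0,0.02],"rot":[0,0,0],"grip":1},{"translation":[0,0,0],"rot":[0,0,0],"grip":1}]'
python3 go.py 0.4717 0.1935 0.027 5.15
```

```text
t: 7.73
position: [0.4712, 0.1938, 0.0342]
ee_rot: [0.999, 0.045, -0.0, -0.0]
wrist_force: [-0.1, 0.2, -5.2]
gripper_width: 0.227
grasp_force: 45.0
t: 8.07
position: [0.4712, 0.1937, 0.0296]
ee_rot: [0.999, 0.045, -0.0, 0.0]
wrist_force: [-0.6, 0.1, -3.3]
gripper_width: 0.229
grasp_force: 45.0
pos [471.2 193.7  29.6] yaw 5.13 F [-0.6  0.1 -3.3] T [ 0.02  0.05 -0.02] grip 21.6 45.0 t 8.07
shift after turn (share) [0.007 0.003 0.035] rot(share) [ 0.      0.0001 -0.0001]
```

```bash
python3 -m crank '[{"translation":[0,0,0.014],"rot":[0,0,0],"grip":1},{"translation":[0,0,0.007],"rot":[0,0,0],"grip":1},{"translation":[0,0,0],"rot":[0,0,0],"grip":1},{"translation":[0,0,0],"rot":[0,0,0],"grip":1}]'
python3 go.py 0.4936 0.1954 0.027 5.15
```

```text
t: 8.4
position: [0.4712, 0.1938, 0.0284]
ee_rot: [0.999, 0.045, -0.0, -0.0]
wrist_force: [-0.5, -1.3, -3.7]
gripper_width: 0.23
grasp_force: 45.0
pos [471.2 193.8  28.4] yaw 5.14 F [-0.5 -1.3 -3.7] T [0.03 0.09 0.06] grip 21.6 45.0 t 8.4
shift after turn (share) [0.299 0.005 0.018] rot(share) [-0.      0.     -0.0001]
```

```bash
python3 -m crank '[{"translation":[0.027,0.005,0],"rot":[0,0,0],"grip":1},{"translation":[0.027,0,0],"rot":[0,0,0],"grip":1},{"translation":[0.027,0,0],"rot":[0,0,0],"grip":1},{"translation":[0,0,0],"rot":[0,0,0],"grip":1}]'
python3 -m crank '[{"translation":[0.027,0,0],"rot":[0,0,0],"grip":1},{"translation":[0.027,0,0],"rot":[0,0,0],"grip":1},{"translation":[0.027,0,0],"rot":[0,0,0],"grip":1},{"translation":[0.027,0,0],"rot":[0,0,0],"grip":1},{"translation":[0,0,0],"rot":[0,0,0],"grip":1}]'
python3 go.py 0.4936 0.1954 0.027 5.15
```

```text
t: 8.73
position: [0.4779, 0.194, 0.0284]
ee_rot: [0.999, 0.045, 0.0, -0.0]
wrist_force: [0.6, -0.4, -3.5]
gripper_width: 0.236
grasp_force: 45.0
t: 9.15
position: [0.4859, 0.1948, 0.0284]
ee_rot: [0.999, 0.045, 0.0, -0.0]
wrist_force: [0.4, 0.2, -4.1]
gripper_width: 0.228
grasp_force: 45.0
pos [485.9 194.8  28.4] yaw 5.13 F [ 0.4  0.2 -4.1] T [0.03 0.   0.03] grip 21.5 45.0 t 9.15
shift after turn (share) [0.103 0.001 0.019] rot(share) [-0.0001 -0.0001 -0.0001]
```

```bash
python3 -m crank '[{"translation":[0.02,0,0],"rot":[0,0,0],"grip":1},{"translation":[0.02,0,0],"rot":[0,0,0],"grip":1},{"translation":[0.013,0,0],"rot":[0,0,0],"grip":1},{"translation":[0,0,0],"rot":[0,0,0],"grip":1}]'
python3 -m crank '[{"translation":[0.013,0,0],"rot":[0,0,0],"grip":1},{"translation":[0.013,0,0],"rot":[0,0,0],"grip":1},{"translation":[0,0,0],"rot":[0,0,0],"grip":1}]'
python3 -m crank '[{"translation":[0.007,0,0],"rot":[0,0,0],"grip":1},{"translation":[0.007,0,0],"rot":[0,0,0],"grip":1},{"translation":[0,0,0],"rot":[0,0,0],"grip":1}]'
python3 go.py 0.4936 0.1954 0.027 5.15
```

```text
t: 9.48
position: [0.4896, 0.1951, 0.0284]
ee_rot: [0.999, 0.045, 0.0, -0.0]
wrist_force: [0.8, -0.4, -4.2]
gripper_width: 0.233
grasp_force: 45.0
t: 9.73
position: [0.4916, 0.1953, 0.0284]
ee_rot: [0.999, 0.045, 0.0, -0.0]
wrist_force: [0.2, -0.1, -4.9]
gripper_width: 0.233
grasp_force: 45.0
t: 9.98
position: [0.4924, 0.1953, 0.0283]
ee_rot: [0.999, 0.045, -0.0, -0.0]
wrist_force: [-0.2, -0.1, -5.1]
gripper_width: 0.232
grasp_force: 45.0
pos [492.4 195.3  28.3] yaw 5.14 F [-0.2 -0.1 -5.1] T [ 0.01  0.09 -0.02] grip 21.8 45.0 t 9.98
shift after turn (share) [0.016 0.    0.018] rot(share) [-0.      0.     -0.0001]
```

```bash
python3 -m crank '[{"translation":[0.007,0,0],"rot":[0,0,0],"grip":1},{"translation":[0,0,0],"rot":[0,0,0],"grip":1},{"translation":[0,0,0],"rot":[0,0,0],"grip":1}]'
python3 -m crank '[{"translation":[0.007,0,0],"rot":[0,0,0],"grip":1},{"translation":[0.007,0,0],"rot":[0,0,0],"grip":1},{"translation":[0,0,0],"rot":[0,0,0],"grip":1}]'
python3 go.py 0.4936 0.1954 0.027 5.15
```

```text
t: 10.23
position: [0.4926, 0.1953, 0.0283]
ee_rot: [0.999, 0.045, -0.0, 0.0]
wrist_force: [-3.1, 0.4, -4.0]
gripper_width: 0.233
grasp_force: 45.0
t: 10.48
position: [0.4928, 0.1953, 0.028]
ee_rot: [0.999, 0.045, -0.001, 0.0]
wrist_force: [-6.8, -0.0, -2.7]
gripper_width: 0.23
grasp_force: 45.0
pos [492.8 195.3  28. ] yaw 5.15 F [-6.8 -0.  -2.7] T [ 0.02  1.83 -0.02] grip 21.6 45.0 t 10.48
shift after turn (share) [ 0.011 -0.001  0.014] rot(share) [0.0001 0.0007 0.    ]
```

```bash
python3 -m crank '[{"translation":[-0.007,0,0.006],"rot":[0,0,0],"grip":1},{"translation":[-0.006,0,0.006],"rot":[0,0,0],"grip":1},{"translation":[0,0,0],"rot":[0,0,0],"grip":1}]'
python3 - <<'E'
from h import *
s=bot.state(); print(s["wrist_force"].round(1),s["position"].round(4))
o=[]
for n in ["top","scene"]:
    p=cams.grab_frame(n); c=np.int32(px(p,[.42,.19,.02]))
    o.append(cv2.resize(p["pixels"][c[1]-30:c[1]+30,c[0]-30:c[0]+30],(400,400),interpolation=cv2.INTER_CUBIC))
cv2.imwrite("pics/home.png",np.hstack(o))
E
```

```text
t: 10.73
position: [0.4926, 0.1953, 0.0274]
ee_rot: [0.999, 0.045, -0.0, 0.0]
wrist_force: [-5.1, 0.5, -3.6]
gripper_width: 0.228
grasp_force: 45.0
[-5.1  0.5 -3.6] [0.4926 0.1953 0.0274]
```

View pics/home.png

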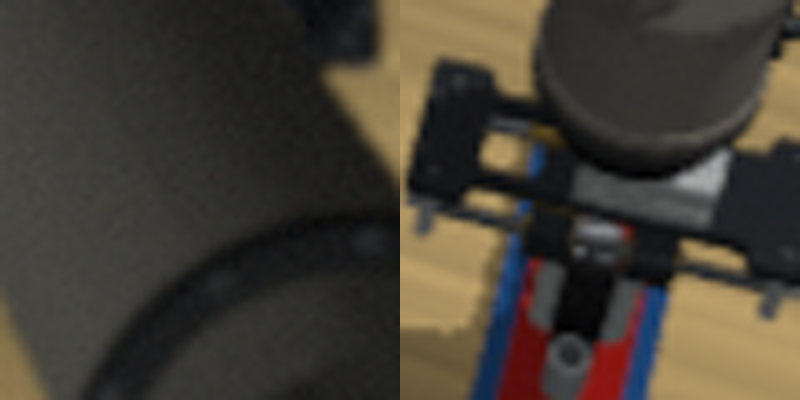

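The hand hides the catch, so I'll feel for it with a gentle pull back.

```bash
python3 -m crank '[{"translation":[-0.013,0,0],"rot":[0,0,0],"grip":1},{"translation":[-0.013,0,0],"rot":[0,0,0],"grip":1},{"translation":[0,0,0],"rot":[0,0,0],"grip":1}]'
python3 -m crank '[{"translation":[-0.01,0,0],"rot":[0,0,0],"grip":1},{"translation":[-0.004,0,0],"rot":[0,0,0],"grip":1},{"translation":[0,0,0],"rot":[0,0,0],"grip":1}]'
```

```text
t: 11.08
position: [0.4914, 0.1953, 0.0276]
ee_rot: [0.999, 0.045, 0.0, -0.0]
wrist_force: [-1.4, -0.3, -5.0]
gripper_width: 0.233
grasp_force: 45.0
t: 11.33
position: [0.4904, 0.1952, 0.0277]
ee_rot: [0.999, 0.045, 0.0, -0.0]
wrist_force: [1.8, -0.5, -5.1]
gripper_width: 0.235
grasp_force: 45.0
```

```bash
python3 -m crank '[{"translation":[-0.008,0,0],"rot":[0,0,0],"grip":1},{"translation":[0,0,0],"rot":[0,0,0],"grip":1},{"translation":[0,0,0],"rot":[0,0,0],"grip":1}]'
```

```text
t: 11.58
position: [0.4903, 0.1952, 0.0278]
ee_rot: [0.999, 0.045, 0.001, -0.0]
wrist_force: [5.1, 0.2, -5.2]
gripper_width: 0.233
grasp_force: 45.0
```

```bash
python3 -m crank '[{"translation":[0.02,0,0],"rot":[0,0,0],"grip":1},{"translation":[0.02,0,0],"rot":[0,0,0],"grip":1},{"translation":[0.008,0,0.006],"rot":[0,0,0],"grip":1},{"translation":[0,0,0.006],"rot":[0,0,0],"grip":1},{"translation":[0,0,0],"rot":[0,0,0],"grip":1}]'
```

```text
t: 12.0
position: [0.4925, 0.1952, 0.0272]
ee_rot: [0.999, 0.045, -0.0, 0.0]
wrist_force: [-8.9, -4.0, 17.7]
gripper_width: 0.234
grasp_force: 45.0
```

```bash
python3 -m crank '[{"translation":[-0.006,0,-0.009],"rot":[0,0,0],"grip":1},{"translation":[0,0,0],"rot":[0,0,0],"grip":1},{"translation":[0,0,0],"rot":[0,0,0],"grip":1}]'
```

```text
t: 12.25
position: [0.4923, 0.1953, 0.0273]
ee_rot: [0.999, 0.045, -0.0, 0.0]
wrist_force: [-2.9, -0.7, 3.1]
gripper_width: 0.234
grasp_force: 45.0
```

```bash
python3 -m crank '[{"translation":[0,0,-0.003],"rot":[0,0,0],"grip":0.5},{"translation":[0,0,0],"rot":[0,0,0],"grip":0.5},{"translation":[0,0,0],"rot":[0,0,0],"grip":0.5},{"translation":[0,0,0],"rot":[0,0,0],"grip":0.5},{"translation":[0,0,0],"rot":[0,0,0],"grip":0.5},{"translation":[0,0,0],"rot":[0,0,0],"grip":0.5}]'
```

```text
t: 12.75
position: [0.4926, 0.1953, 0.0274]
ee_rot: [0.999, 0.045, 0.0, -0.0]
wrist_force: [-0.1, 0.3, 0.2]
gripper_width: 0.498
grasp_force: 0.0
```

```bash
python3 -m crank '[{"translation":[0,0,-0.15],"rot":[0,0,0],"grip":0.5},{"translation":[0,0,-0.35],"rot":[0,0,0],"grip":0.5},{"translation":[0,0,-0.4],"rot":[0,0,0],"grip":0.5},{"translation":[0,0,-0.4],"rot":[0,0,0],"grip":0.5},{"translation":[0,0,-0.4],"rot":[0,0,0],"grip":0.5},{"translation":[0,0,-0.3],"rot":[0,0,0],"grip":0.5},{"translation":[0,0.4,0],"rot":[0,0,0],"grip":0.5},{"translation":[0,0.4,0],"rot":[0,0,0],"grip":0.5},{"translation":[0,0.4,0],"rot":[0,0,0],"grip":0.5},{"translation":[0,0.4,0],"rot":[0,0,0],"grip":0.5},{"translation":[0,0.4,0],"rot":[0,0,0],"grip":0.5},{"translation":[0,0.4,0],"rot":[0,0,0],"grip":0.5},{"translation":[0,0.4,0],"rot":[0,0,0],"grip":0.5},{"translation":[0,0.4,0],"rot":[0,0,0],"grip":0.5},{"translation":[0,0,0],"rot":[0,0,0],"grip":0.5},{"translation":[0,0,0],"rot":[0,0,0],"grip":0.5},{"translation":[0,0,0],"rot":[0,0,0],"grip":0.5}]'
python3 - <<'E'
from m import *
o=[]
for n,b in [("top",(175,170,228,300)),("scene",(325,175,385,275))]:
    p=cams.grab_frame(n); c=np.int32(px(p,[.49,.19,.02]))
    o.append(cv2.resize(p["pixels"][c[1]-60:c[1]+60,c[0]-40:c[0]+40],(400,600),interpolation=cv2.INTER_CUBIC))
    a=comps(p,(0,130,50),(6,255,255),b); print([len(q) for q in a],rect(world(p,a[0],.019)))
cv2.imwrite("pics/end.png",np.hstack(o))
E
```

```text
t: 14.17
position: [0.514, -0.0432, 0.178]
ee_rot: [0.999, 0.045, 0.0, -0.0]
wrist_force: [0.1, 0.8, -0.1]
gripper_width: 0.5
grasp_force: 0.0
[11747] (array([500. , 195.3]), array([ 49.5, 214. ]), 5.36)
[9985] (array([497.3, 197.3]), array([ 52. , 217.4]), 5.42)
```

View pics/end.png

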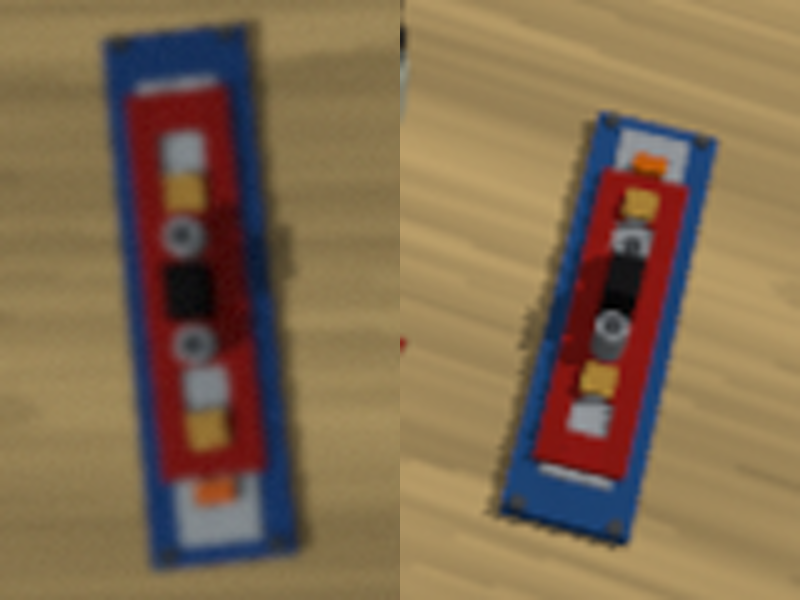

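Both views show the rail seated, with the brass heads over the slots and the orange catch up behind the rear edge (top crop 215,490; scene crop 650,163). The hand is clear of everything.

```bash
python3 -c "
from station import order
print(order.job_done())"
```

```text
the job is handed in; nothing more can be done
None
```

The large red rail is on the dock, slid home under both screw heads with the orange catch up behind it (a gentle 5 N pull back was blocked). I let go, moved the arm clear and handed the job in at about 14 s; the hand-in returned no verdict.

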